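Ratchet the lid home on the square coin tub

TASK

Two lid presses stand on the bench. On the press that holds the square tub, work its ratchet wrench back and forth until the lid is pressed fully home on the tub, then let go of the wrench. Leave the press with the round tub as it is.

Things in the scene. Friction and masses are not known exactly. Their poses are not given: they have to be found in the camera images.
- sq_grip (a point): Centre of the rubber grip (92 long, 22 wide, 24 mm tall) of the ratchet wrench on the press with the SQUARE white tub; the like press holds a round tub. The wrench stays seated on the press and swings level, 0.75 rad either side of the press's middle line, to stop pins 70 mm from the axis. Grip 150 mm from the axis, 243 mm above the bench, clear air round it. Handle points along -x; z up.
- sq_axis (a point): Point on that wrench's upright axis at handle height. Press's middle line: -x (to the robot); y left, z up. Swinging clockwise seen from above (grip to +y) works: after up to 0.2 rad of play the lid sinks 24 mm per turn, at 4 to 5 N at the grip. Anticlockwise the ratchet slips freely. 3.1 rad of work in all, so several strokes. The screw's end stands 31 mm above this point.
- sq_lid (a joint): How far the square tub's lid (white, 168 mm square) has been pressed down, in m: 0 at the start, 12 mm proud of the rim; 0.012 fully home, where the screw meets a hard stop and the wrench refuses to go on clockwise. Pad and screw sink with it; it stays when the wrench swings back or is let go.
- rd_lid (a joint): The same for the round lid (white, 168 mm across) on the other press: 0 at the start, 12 mm proud of its tub. It must stay so.

How it is judged:
By the outcome, as a careful person would: the job done as asked, in the order asked, and still so for the second after the job is handed in, with the robot touching nothing.
It also fails if it takes over 67 s, if anything falls off the work surface, if the arm or the gripper's body presses on something with over 40 N, if the wrist force passes 120 N, or if a joint passes its speed limit or range.

ROBOT

A 7-joint arm with a two-finger parallel gripper is mounted at the origin on the work surface. World frame = base frame: x ahead of the robot, y to its left, z up, the work surface at z = 0. Lengths are in mm, angles in rad, forces in N, time in s.
With the tool pointing down it reaches from about 400 to 875 mm from the base axis. Payload 4.4 kg.
Tool frame: the origin (TCP) lies at the very end of the fingers, on their centre line; the grasp point (between the pads) lies 19 mm behind it (grip_depth is the distance from the TCP to the grasp point, in mm); z points along the fingers, y is the direction in which the jaws open and shut (so a half turn about z gives the same grasp; the last joint's range is limited). The gripper opens to 85 mm and grips with 20 to 120 N. Pads are 22 mm wide; open, the fingers measure 114 mm over their backs; the gripper's body (76 mm by 85 mm) begins 54 mm behind the grasp point. The pads swing forward as they close: fully open they stand 13 mm farther back than shut.
Start: joints at [-0.066, 0.628, 0.038, 1.517, -0.027, 0.996, -0.02], TCP at [650.014, 0.027, 231.313] pointing down, gripper open.
Joint ranges: [-3.06, 3.06], [-0.37, 2.12], [-1.25, 1.32], [0.18, 2.47], [-1.1, 4.24], [0.23, 1.98], [-2.94, 2.94]. Speed limits (rad/s): [2.57, 2.57, 3.14, 3.14, 3.14, 3.14, 3.14].

INTERFACE

Orientations are given as [roll, pitch, yaw] about the fixed x, y, z axes, in that order (R = Rz(yaw) Ry(pitch) Rx(roll)).
In Python, from cell import read_state, get_image, finish_job, recognise, outline_of, grip_depth gives the robot as it stands. The module is installed in compiled form; this text tells all that it offers.
- The arm moves only by the tool send_rows, never from a script. Its argument "rows" is a list of rows, each a list of 5 numbers: the gripper command: -1 is shut, 1 is fully open, values between are in proportion, then the shift along the tool's x, y, z in m, then the turn about the tool's z in rad. In form: [[claw, tx, ty, tz, roll], ...]. A call has 1 to 12 rows; each row shifts and turns the pose as measured when the row begins, along the tool's axes as they then stand; what a row does not reach is not made up. A row lasts 1/12 s, in which the tool goes at most 41.7 mm and 7.16 degrees, less where a joint would pass 70% of its speed; a pose out of reach is approached as far as the arm can. A call with a gripper value outside its range is refused whole. The fingers move at their own pace and stop on an object; the grip force is fixed at half the most. Time passes only in rows, so rows that do not move let the fingers close. It gives the time, the measured TCP pose, the force and the opening at its end, in the units of the state.
- read_state(): the state, without advancing time (a new reading comes with each control period).
- get_image(name): name is "scene" or "side" or "wrist"; returns a dict with "image" (400x640x3 uint8, blue, green, red), "z_map" (400x640 float32, mm along the optical axis (not along the pixel's ray), 0 where there is no reading), "K" (3x3 intrinsics, pixels), "R" (3x3) and "t" (3): a world point X has camera coordinates R X + t; the wrist camera has in their place "tool_from_camera" (4x4, takes a point from camera to tool coordinates, whose origin is the TCP and whose axes are the flange's). Camera axes: x right, y down, z forward; pixel columns grow to the right and rows downward; lengths in mm; the calibration is good to about 2 mm. The wrist camera is an equidistant fisheye: a pixel r from the principal point sees the ray r / f radians off the axis. A picture is of the moment at which its call begins: read the wrist's pose just before it.
- finish_job(): hands the job in, once; it reports no verdict.
Trained networks look in a picture, given as the dict that the camera call returned (one of the last four; its "shot" number tells which), for a name from the list of things; names that differ only in an ending like _2 or _b are one class to them, and where a whole thing is asked for, a point or a joint stands for the part that bears it (a point fixed in the world has none). Each returns a list of dicts, best first, with "score" (0 to 1); they miss things now and then, are a little off and sometimes report something else, mostly with a low value. They report only what shows in the picture. A call takes as long as a camera call.
- recognise(picture, query): "box" ([left, top, right, bottom] in pixels, round what is visible of it).
- outline_of(picture, query): "mask" (400x640 bool, what is visible of it) and "box" ([left, top, right, bottom] in pixels, round what is visible of it).
The state is a dict: "clock": time; "qpos": joint angles; "qd": joint speeds; "tau": joint torques, N m; "eef_pos": TCP position; "tool_rot": TCP orientation; "force": force on the tool from outside, world axes, zero at the start; "torque": the same for the moment, N m; "width": finger opening in mm.
Only numpy, scipy, OpenCV 4.12 (cv2) and the standard library are available. Lean on these libraries where they do the work, as an engineer would, in place of code of your own. Each camera call takes 0.05 s, during which the arm holds its last target.

## Working session

There is one attempt and no reset: what is moved stays moved. The work goes in short steps, Python scripts to look and compute and a tool call to move; the robot and the scene stay as the last step left them, time stands still between calls to the robot, and variables do not carry over. Pictures are saved under pics/ and viewed, and the job is handed in when it is done.

Besides the shell and the picture viewer there is one more tool, called after "Call:" as a command line: name --pt "numbers of a row" for each row, then --argument value for the rest. send_rows: Moves the arm, as the interface text tells. Its arguments: {"type":"object","properties":{"rows":{"type":"array"}},"required":["rows"]}

```bash
mkdir -p pics; python3 - <<'E'
from cell import *
import cv2, numpy as np
s=read_state(); print(s)
print(grip_depth)
for n in ["scene","side","wrist"]:
    p=get_image(n); cv2.imwrite(f"pics/{n}0.png",p["image"])
    print(n,p["K"].tolist(),[np.round(p[k],3).tolist() for k in("R","t","tool_from_camera") if k in p])
    for q in["sq_grip","sq_axis","sq_lid","rd_lid"]:
        try: print(q,[(r["box"],round(r["score"],2)) for r in recognise(p,q)][:4])
        except Exception as e: print(q,e)
E
```

```text
{'clock': 0.0, 'qpos': array([-0.06585178,  0.62934072,  0.03842662,  1.51837048, -0.02701206,
        0.99630951, -0.01997818]), 'qd': array([ 0.00046754,  0.00017758, -0.00158782, -0.00058026, -0.00193114,
       -0.00019631, -0.00217874]), 'tau': array([-1.11932164e-03, -5.63405585e+01,  1.22606792e+00, -1.93450052e+01,
        1.09587883e-02,  1.05136272e-02, -8.84369996e-06]), 'eef_pos': array([6.49369616e+02, 7.49690188e-02, 2.30391526e+02]), 'tool_rot': array([-3.13968196e+00,  5.94616012e-06,  1.57087572e+00]), 'force': array([ 0.21873661,  0.65146426, -0.11258691]), 'torque': array([-0.04617337, -0.02213174, -0.02037948]), 'width': 85.28894304015839}
18.700000000000003
scene [[512.4196521031026, 0.0, 317.49632449632304], [0.0, 512.4196521031026, 202.52682699444685], [0.0, 0.0, 1.0]] [[[-0.278, 0.96, 0.015], [0.555, 0.173, -0.814], [-0.784, -0.218, -0.581]], [172.467, -141.082, 1619.294]]
sq_grip [([204.6, 135.9, 240.5, 204.3], 0.71)]
sq_axis [([164.5, 137.0, 296.3, 320.6], 0.93)]
sq_lid [([168.6, 171.5, 269.4, 266.7], 0.61)]
rd_lid [([361.3, 219.1, 446.4, 314.5], 0.92)]
side
[... 162 characters left out ...]
[0.379, 0.624, -0.683]], [-504.382, 358.678, 851.999]]
sq_grip [([320.9, 236.2, 417.1, 324.0], 0.86), ([318.4, 221.1, 457.9, 388.4], 0.23)]
sq_axis [([317.2, 218.1, 459.8, 390.1], 0.86)]
sq_lid [([336.0, 234.5, 449.8, 336.8], 0.74), ([317.8, 237.6, 416.7, 323.3], 0.58)]
rd_lid [([279.1, 125.0, 343.9, 191.2], 0.55)]
wrist [[309.70691628693146, 0.0, 321.20840953542967], [0.0, 309.70691628693146, 196.9147222687535], [0.0, 0.0, 1.0]] [[[-0.0, -0.954, -0.299, 76.147], [1.0, -0.0, 0.001, -1.126], [-0.001, -0.299, 0.954, -143.691], [0.0, 0.0, 0.0, 1.0]]]
sq_grip []
sq_axis [([224.6, 222.3, 382.2, 347.3], 0.87)]
sq_lid [([222.6, 313.5, 378.9, 348.4], 0.66)]
rd_lid [([271.4, 0.0, 441.2, 72.0], 0.88)]
```

View pics/scene0.png

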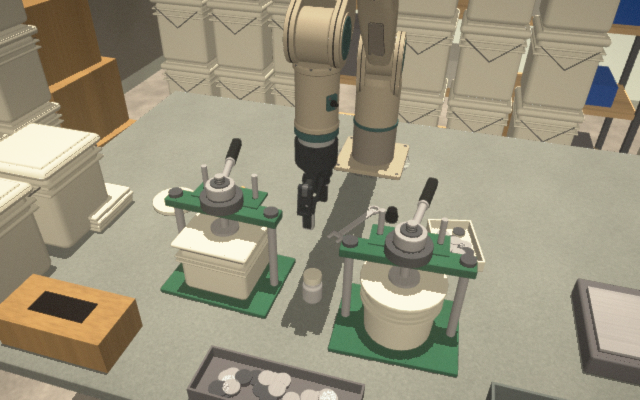

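View pics/side0.png

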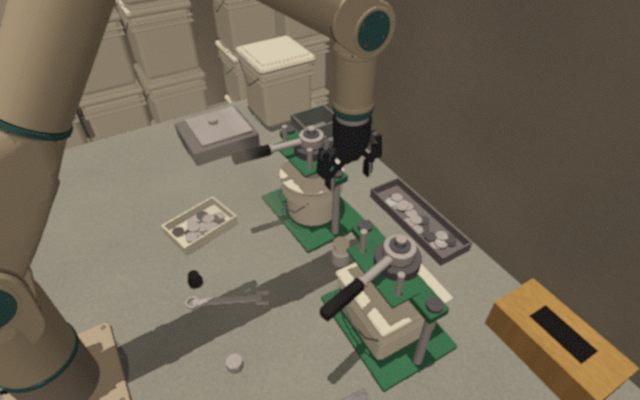

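View pics/wrist0.png

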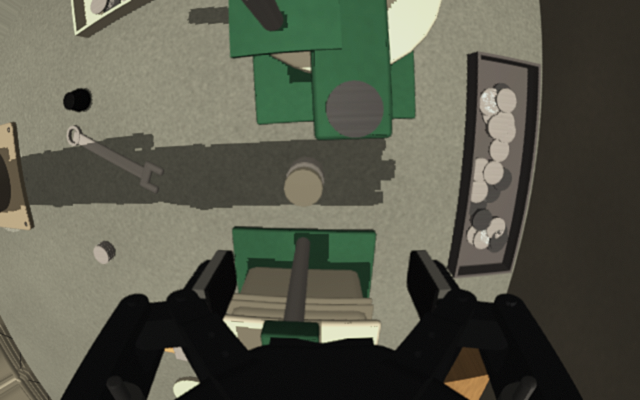

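The square tub's press is at −y (scene: left, wrench black grip at about (235,150), hub (220,190); side: grip at (340,300), hub (400,248)). The round press is at +y. Next I measure from the two views.

```bash
cat > h.py <<'E'
from cell import *
import cv2, numpy as np
def world(p,mask):
    v,u=np.nonzero(mask&(p["z_map"]>0)); z=p["z_map"][v,u]; K=p["K"]
    c=np.stack([(u-K[0,2])/K[0,0]*z,(v-K[1,2])/K[1,1]*z,z],1)
    return (c-p["t"])@p["R"], u, v
E
python3 - <<'E'
from h import *
for n in ["scene","side"]:
    p=get_image(n)
    np.savez(f"pics/{n}.npz",**{k:p[k] for k in("image","z_map","K","R","t")})
    for q in["sq_grip","sq_axis","sq_lid"]:
        for r in outline_of(p,q)[:2]:
            w,u,v=world(p,r["mask"])
            print(n,q,round(r["score"],2),r["box"],"n",len(w),"med",np.median(w,0).round(1),"p2",np.percentile(w,2,0).round(),"p98",np.percentile(w,98,0).round())
            if q=="sq_axis" :
                for lo,hi in((232,262),(262,300)):
                    k=(w[:,2]>lo)&(w[:,2]<hi); print(lo,k.sum(),np.median(w[k],0).round(1),w[k].min(0).round(),w[k].max(0).round())
            if q=="sq_grip":
                g=p["image"][v,u].max(1)<60
                k=g&(w[:,2]>225)
                ww=w[k]; print(" dark",k.sum(),np.median(ww,0).round(1),np.percentile(ww,2,0).round(1),np.percentile(ww,98,0).round(1))
    # whole z slice
    m=np.ones((400,640),bool); w,u,v=world(p,m)
    k=(w[:,2]>225)&(w[:,2]<290)&(w[:,1]<-100)&(w[:,0]>400)&(w[:,0]<800)&(w[:,1]>-420)
    ww=w[k]; print("slice",k.sum(),ww.min(0).round(),ww.max(0).round())
    t=ww[ww[:,2]>262]; print("top",len(t),np.median(t,0).round(1) if len(t) else"", t.min(0) if len(t) else"",t.max(0) if len(t) else "")
E
```

```text
scene sq_grip 0.9 [205.1, 138.5, 238.6, 201.9] n 896 med [ 621.5 -215.8  252.5] p2 [ 443. -253.  234.] p98 [ 653. -179.  260.]
 dark 85 [ 481.4 -234.9  252.8] [ 445.8 -249.6  243.6] [ 515.6 -224.   256.1]
scene sq_axis 0.6 [163.3, 136.0, 297.2, 318.0] n 13613 med [ 650.2 -185.5  139.8] p2 [ 501. -323.    4.] p98 [717. -86. 257.]
232 1114 [ 606.6 -215.5  252.3] [ 434. -270.  232.] [ 655. -142.  262.]
262 106 [ 624.5 -205.8  270.1] [ 575. -266.  262.] [ 634. -145.  275.]
scene sq_lid 0.58 [171.3, 173.5, 268.6, 264.7] n 3093 med [ 656.  -201.9  142. ] p2 [ 598. -286.  135.] p98 [ 707. -127.  268.]
slice 1665 [ 434. -270.  225.] [ 669. -142.  275.]
top 106 [ 624.5 -205.8  270.1] [ 574.92245114 -266.28821813  262.05256784] [ 634.39292525 -144.61160064  275.42544606]
side sq_grip 0.69 [319.5, 237.0, 418.5, 324.3] n 1942 med [ 548.4 -231.2  253.1] p2 [ 433. -260.  142.] p98 [ 645. -163.  260.]
 dark 682 [ 470.2 -247.5  253.7] [ 432.9 -261.   241. ] [ 515.1 -231.6  256.5]
side sq_axis 0.6 [319.0, 219.6, 457.4, 388.2] n 13583 med [ 582.6 -252.9  142.2] p2 [ 456. -329.    9.] p98 [ 700. -101.  259.]
232 2056 [ 564.5 -232.   253.3] [ 431. -269.  232.] [ 651. -143.  262.]
262 147 [ 616.9 -208.7  270.2] [ 573. -269.  262.] [ 631. -143.  276.]
side sq_lid 0.88 [336.0, 235.9, 450.0, 337.7] n 2507 med [ 575.  -242.   141.9] p2 [ 538. -289.  137.] p98 [ 700. -127.  273.]
slice 2751 [ 431. -269.  225.] [ 665. -143.  276.]
top 147 [ 616.9 -208.7  270.2] [ 572.56655866 -268.51075058  262.00759961] [ 631.34534666 -143.10307665  276.49602459]
```

```bash
python3 - <<'E'
from h import *
for n in ["scene","side"]:
    p=dict(np.load(f"pics/{n}.npz")); w,u,v=world(p,np.ones((400,640),bool))
    c=p["image"][v,u].astype(int)
    k=(w[:,2]>262)&(w[:,2]<290)&(abs(w[:,0]-620)<25)&(abs(w[:,1]+206)<30)
    t=w[k]; print(n,"screw",k.sum(),t.min(0).round(1),t.max(0).round(1),np.median(t,0).round(1))
    # hub annulus
    k=(w[:,2]>245)&(w[:,2]<262)&(abs(w[:,0]-620)<60)&(abs(w[:,1]+206)<50)
    t=w[k]; print("hub", k.sum(),t.min(0).round(1),t.max(0).round(1))
    k=(w[:,2]>235)&(w[:,2]<262)&(w[:,0]>425)&(w[:,0]<535)&(abs(w[:,1]+240)<40)
    t=w[k]; vx,vy,x0,y0=cv2.fitLine(t[:,:2].astype(np.float32),cv2.DIST_L2,0,.01,.01).ravel()
    print("handle",k.sum(),t.min(0).round(1),t.max(0).round(1),"line",vx,vy,x0,y0,"ang",np.arctan(vy/vx))
    for xx in range(430,540,10):
        q=t[abs(t[:,0]-xx)<5]
        if len(q)>3: print(xx,len(q),q.min(0).round(0)[1:],q.max(0).round(0)[1:],end=';')
    print()
    m=p["image"][:]
    im=p["image"]; 
    a=im[120:220,150:310] if n=="scene" else im[210:340,300:470]
    cv2.imwrite(f"pics/{n}_crop.png",cv2.resize(a,None,fx=4,fy=4,interpolation=cv2.INTER_CUBIC))
E
```

```text
scene screw 88 [ 610.9 -217.5  262.4] [ 634.4 -196.9  275.4] [ 627.4 -205.8  271.7]
hub 478 [ 560.5 -235.7  245. ] [ 654.9 -177.2  261.7]
handle 285 [ 433.7 -261.1  236.2] [ 535.  -220.9  256.8] line 0.97449505 0.2244091 489.12604 -236.8488 ang 0.22633663
440 24 [-261.  239.] [-240.  255.];450 22 [-257.  239.] [-237.  257.];460 28 [-256.  238.] [-235.  256.];470 24 [-253.  241.] [-232.  257.];480 24 [-252.  238.] [-229.  256.];490 28 [-249.  236.] [-227.  257.];500 27 [-246.  240.] [-225.  257.];510 31 [-244.  239.] [-223.  256.];520 41 [-245.  239.] [-221.  256.];530 34 [-241.  239.] [-221.  254.];
side screw 117 [ 611.5 -217.3  262. ] [ 631.3 -198.1  276.5] [ 619.5 -208.9  272.7]
hub 744 [ 560.2 -236.5  245.1] [ 650.7 -176.3  261.7]
handle 887 [ 430.6 -262.4  235.3] [ 535.  -221.9  257.7] line 0.9727061 0.23204063 476.90115 -245.37675 ang 0.23417504
430 56 [-260.  236.] [-243.  255.];440 105 [-262.  236.] [-241.  257.];450 93 [-261.  237.] [-239.  257.];460 97 [-259.  238.] [-236.  257.];470 85 [-256.  237.] [-232.  258.];480 92 [-254.  237.] [-232.  257.];490 86 [-251.  239.] [-228.  257.];500 82 [-249.  235.] [-226.  256.];510 83 [-246.  238.] [-223.  257.];520 64 [-243.  235.] [-223.  257.];530 44 [-241.  242.] [-222.  254.];
```

View pics/side_crop.png

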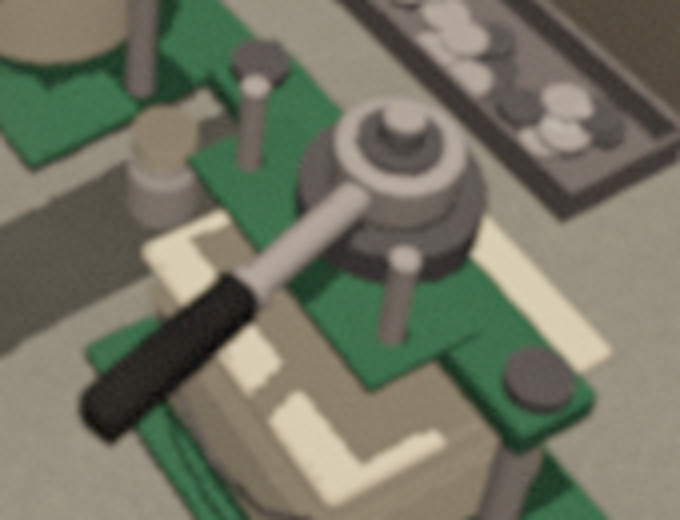

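View pics/scene_crop.png

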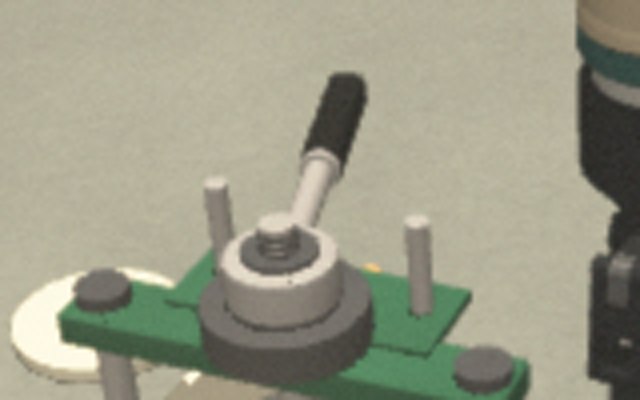

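The side view shows the black grip at crop (80–250, 280–430), i.e. world about (476,−244,243). The screw is at about (621,−207), and both views agree within 2 mm. The handle is 0.235 rad toward −y. I raise the tool and turn it to align.

Call:
send_rows --pt "1 0 0 -0.03 0.12" --pt "1 0 0 -0.03 0.12" --pt "1 0 0 -0.03 0.12" --pt "1 0 0 -0.01 0.12" --pt "1 0 0 0 0.12" --pt "1 0 0 0 0.12" --pt "1 0 0 0 0.12" --pt "1 0 0 0 0.12" --pt "1 0 0 0 0.12" --pt "1 0 0 0 0.12" --pt "1 0 0 0 0.12" --pt "1 0 0 0 0"

```text
clock: 2.15
eef_pos: [649.7, 0.3, 337.0]
tool_rot: [-3.14, -0.001, 0.196]
force: [0.1, 0.5, 0.4]
width: 85.2
```

Call:
send_rows --pt "1 -0.024 0.0226 0 0" --pt "1 -0.024 0.0226 0 0" --pt "1 -0.024 0.0226 0 0" --pt "1 -0.024 0.0226 0 0" --pt "1 -0.024 0.0226 0 0" --pt "1 -0.024 0.0226 0 0" --pt "1 -0.024 0.0226 0 0" --pt "1 -0.024 0.0226 0 0" --pt "1 -0.022 0.022 0 0" --pt "1 0 0 0 -0.04" --pt "1 0 0 0 0"

```text
clock: 3.07
eef_pos: [477.1, -250.1, 334.7]
tool_rot: [-3.14, -0.003, 0.287]
force: [0.7, 0.4, 0.4]
width: 85.4
```

```bash
python3 - <<'E'
from h import *
s=read_state(); print(s["eef_pos"].round(1),s["tool_rot"].round(3),s["qpos"].round(2))
p=get_image("wrist"); cv2.imwrite("pics/w1.png",p["image"])
E
```

```text
[ 477.1 -250.1  334.7] [-3.14e+00 -3.00e-03  2.87e-01] [ 0.13  0.39  0.44  1.69 -0.18  1.1  -0.66]
```

View pics/w1.png

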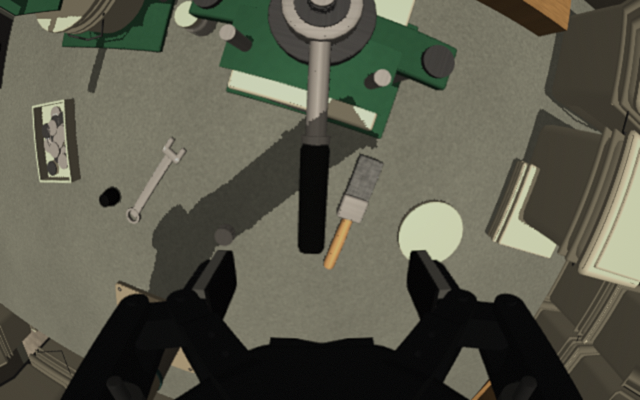

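Call:
send_rows --pt "1 0.0005 -0.0055 -0.0 0.045" --pt "1 0 0 0.025 0" --pt "1 0 0 0.025 0" --pt "1 0 0 0.025 0" --pt "1 0 0 0.02 0" --pt "1 0 0 0.01 0" --pt "1 0 0 0 0" --pt "1 0 0 0 0"

```text
clock: 3.78
eef_pos: [483.5, -237.8, 226.9]
tool_rot: [3.142, -0.009, 0.258]
force: [0.7, -0.5, -0.2]
width: 85.3
```

```bash
python3 - <<'E'
from h import *
s=read_state(); print(s["eef_pos"].round(1),s["tool_rot"].round(3),s["qpos"].round(2))
p=get_image("wrist"); cv2.imwrite("pics/w2.png",p["image"])
E
```

```text
[ 483.5 -237.8  226.9] [ 3.142 -0.009  0.258] [ 0.14  0.5   0.4   1.85 -0.26  0.84 -0.64]
```

View pics/w2.png

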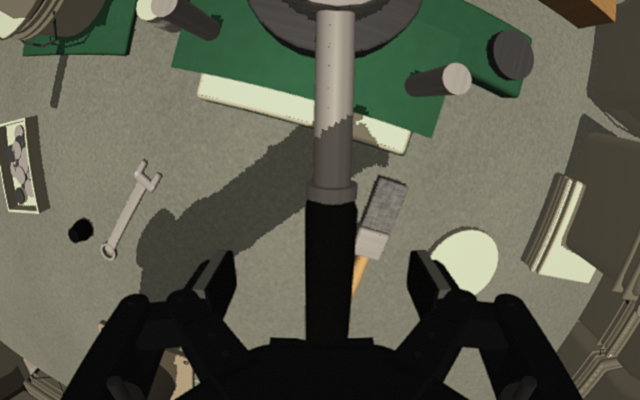

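Call:
send_rows --pt "1 -0.006 0.005 0.003 0.02" --pt "1 0 0 0 0" --pt "-1 0 0 0 0" --pt "-1 0 0 0 0" --pt "-1 0 0 0 0" --pt "-1 0 0 0 0" --pt "-1 0 0 0 0" --pt "-1 0 0 0 0" --pt "-1 0 0 0 0" --pt "-1 0 0 0 0"

```text
clock: 4.67
eef_pos: [481.1, -244.4, 228.2]
tool_rot: [3.139, -0.016, 0.24]
force: [0.1, 0.6, 0.6]
width: 21.5
```

Gripped (width 21.5 mm). First part of a working stroke, with a check after it.

Call:
send_rows --pt "-1 0.0005 -0.0116 0 0.08" --pt "-1 0.0005 -0.0116 0 0.08" --pt "-1 0.0005 -0.0116 0 0.08" --pt "-1 0.0005 -0.0116 0 0.08" --pt "-1 0 0 0 0"

```text
clock: 5.08
eef_pos: [476.7, -196.8, 228.2]
tool_rot: [-3.141, -0.014, -0.086]
force: [-0.6, 0.3, -1.3]
width: 21.1
```

```bash
cat > st.py <<'E'
from h import *
s=read_state(); e=s["eef_pos"]; d=np.array([621,-207])-e[:2]
print(e.round(1),s["tool_rot"].round(3),s["qpos"].round(2),"F",s["force"].round(1),"T",s["torque"].round(2),"w",s["width"].round(1),"r",np.hypot(*d).round(1),"phi",np.arctan2(d[1],d[0]).round(3),"t",s["clock"])
E
python3 st.py
```

```text
Traceback (most recent call last):
  File "st.py", line 3, in <module>
    print(e.round(1),s["tool_rot"].round(3),s["qpos"].round(2),"F",s["force"].round(1),"T",s["torque"].round(2),"w",s["width"].round(1),"r",np.hypot(*d).round(1),"phi",np.arctan2(d[1],d[0]).round(3),"t",s["clock"])
                                                                                                                    ^^^^^^^^^^^^^^^^
AttributeError: 'float' object has no attribute 'round'
```

Call:
send_rows --pt "-1 0.0005 -0.0116 0 0.08" --pt "-1 0.0005 -0.0116 0 0.08" --pt "-1 0.0005 -0.0116 0 0.08" --pt "-1 0.0005 -0.0116 0 0.08" --pt "-1 0.0005 -0.0116 0 0.08" --pt "-1 0.0005 -0.0116 0 0.08" --pt "-1 0 0 0 0"

```text
clock: 5.67
eef_pos: [498.3, -130.0, 228.2]
tool_rot: [-3.14, -0.01, -0.567]
force: [-1.1, 0.8, 2.1]
width: 21.0
```

```bash
sed -i 's/s\["width"\].round(1)/round(s["width"],1)/' st.py
cat >> st.py <<'E'
import sys
if len(sys.argv)>1:
    p=get_image("side"); cv2.imwrite("pics/%s.png"%sys.argv[1],p["image"])
E
python3 st.py s1
```

```text
[ 498.3 -130.   228.2] [-3.14  -0.01  -0.567] [-0.24  0.51  0.65  1.91 -0.4   0.84 -1.52] F [-1.1  0.8  2.1] T [-0.28  0.34 -0.05] w 21.0 r 144.8 phi -0.561 t 5.6667
```

View pics/s1.png

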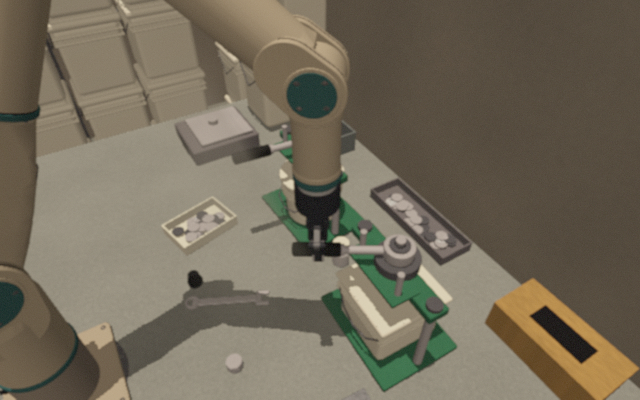

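Call:
send_rows --pt "-1 0.0005 -0.0116 0 0.08" --pt "-1 0 0 0 0" --pt "-1 0.0007 0.0145 0 -0.1" --pt "-1 0.0007 0.0145 0 -0.1" --pt "-1 0.0007 0.0145 0 -0.1" --pt "-1 0.0007 0.0145 0 -0.1" --pt "-1 0.0007 0.0145 0 -0.1" --pt "-1 0.0007 0.0145 0 -0.1" --pt "-1 0.0007 0.0145 0 -0.1" --pt "-1 0.0007 0.0145 0 -0.1" --pt "-1 0.0007 0.0145 0 -0.1" --pt "-1 0 0 0 0"

```text
clock: 6.72
eef_pos: [483.0, -251.1, 228.2]
tool_rot: [3.14, -0.019, 0.299]
force: [0.8, 2.7, 4.7]
width: 21.1
```

```bash
python3 st.py
```

```text
[ 483.  -251.1  228.2] [ 3.14  -0.019  0.299] [ 0.18  0.5   0.38  1.84 -0.26  0.84 -0.58] F [0.8 2.7 4.7] T [0.64 0.26 0.35] w 21.1 r 144.9 phi 0.309 t 6.7167
```

Call:
send_rows --pt "-1 0.0007 0.0145 0 -0.1" --pt "-1 0.0007 0.0145 0 -0.1" --pt "-1 0.0007 0.0145 0 -0.1" --pt "-1 0 0 0 0"

```text
clock: 7.05
eef_pos: [502.7, -291.2, 228.1]
tool_rot: [3.136, -0.023, 0.605]
force: [0.6, 2.0, 3.7]
width: 20.9
```

```bash
python3 st.py
```

```text
[ 502.7 -291.2  228.1] [ 3.136 -0.023  0.605] [ 0.3   0.54  0.28  1.74 -0.21  0.88 -0.28] F [0.6 2.  3.7] T [0.54 0.28 0.19] w 20.9 r 145.2 phi 0.619 t 7.05
```

Second working stroke: about 1.2 rad from +0.61.

Call:
send_rows --pt "-1 0.0007 -0.0145 0 0.1" --pt "-1 0.0007 -0.0145 0 0.1" --pt "-1 0.0007 -0.0145 0 0.1" --pt "-1 0.0007 -0.0145 0 0.1" --pt "-1 0.0007 -0.0145 0 0.1" --pt "-1 0.0007 -0.0145 0 0.1" --pt "-1 0.0007 -0.0145 0 0.1" --pt "-1 0.0007 -0.0145 0 0.1" --pt "-1 0.0007 -0.0145 0 0.1" --pt "-1 0.0007 -0.0145 0 0.1" --pt "-1 0.0007 -0.0145 0 0.1" --pt "-1 0 0 0 0"

```text
clock: 8.05
eef_pos: [496.7, -133.4, 228.1]
tool_rot: [-3.134, -0.026, -0.527]
force: [2.3, -1.0, -0.9]
width: 21.1
```

```bash
python3 st.py
```

```text
[ 496.7 -133.4  228.1] [-3.134 -0.026 -0.527] [-0.22  0.49  0.63  1.93 -0.4   0.81 -1.48] F [ 2.3 -1.  -0.9] T [-0.46  0.17 -0.06] w 21.1 r 144.5 phi -0.535 t 8.05
```

Call:
send_rows --pt "-1 0.0005 -0.0116 0 0.08" --pt "-1 0 0 0 0" --pt "-1 0.0007 0.0145 0 -0.1" --pt "-1 0.0007 0.0145 0 -0.1" --pt "-1 0.0007 0.0145 0 -0.1" --pt "-1 0.0007 0.0145 0 -0.1" --pt "-1 0.0007 0.0145 0 -0.1" --pt "-1 0.0007 0.0145 0 -0.1" --pt "-1 0.0007 0.0145 0 -0.1" --pt "-1 0.0007 0.0145 0 -0.1" --pt "-1 0.0007 0.0145 0 -0.1" --pt "-1 0 0 0 0"

```text
clock: 9.05
eef_pos: [484.6, -254.6, 228.2]
tool_rot: [3.129, -0.042, 0.335]
force: [5.7, 2.1, -0.8]
width: 21.0
```

Call:
send_rows --pt "-1 0.0007 0.0145 0 -0.1" --pt "-1 0.0007 0.0145 0 -0.1" --pt "-1 0.0007 0.0145 0 -0.1" --pt "-1 0 0 0 0"

```text
clock: 9.38
eef_pos: [505.1, -293.9, 228.2]
tool_rot: [3.12, -0.046, 0.644]
force: [6.3, 2.2, 2.1]
width: 20.9
```

```bash
python3 st.py
```

```text
[ 505.1 -293.9  228.2] [ 3.12  -0.046  0.644] [ 0.33  0.53  0.26  1.75 -0.22  0.85 -0.23] F [6.3 2.2 2.1] T [ 0.94  0.02 -0.28] w 20.9 r 144.8 phi 0.643 t 9.3833
```

Call:
send_rows --pt "-1 0.0007 -0.0145 0 0.1" --pt "-1 0.0007 -0.0145 0 0.1" --pt "-1 0.0007 -0.0145 0 0.1" --pt "-1 0.0007 -0.0145 0 0.1" --pt "-1 0.0007 -0.0145 0 0.1" --pt "-1 0.0007 -0.0145 0 0.1" --pt "-1 0.0007 -0.0145 0 0.1" --pt "-1 0.0007 -0.0145 0 0.1" --pt "-1 0.0007 -0.0145 0 0.1" --pt "-1 0 0 0 0"

```text
clock: 10.22
eef_pos: [481.5, -172.0, 228.1]
tool_rot: [-3.123, -0.062, -0.257]
force: [4.4, 0.4, -4.8]
width: 21.1
```

```bash
python3 st.py
```

```text
[ 481.5 -172.   228.1] [-3.123 -0.062 -0.257] [-0.07  0.45  0.53  1.97 -0.37  0.75 -1.15] F [ 4.4  0.4 -4.8] T [-0.64 -0.29  0.27] w 21.1 r 143.8 phi -0.246 t 10.2167
```

Call:
send_rows --pt "-1 0.0005 -0.0116 0 0.08" --pt "-1 0.0005 -0.0116 0 0.08" --pt "-1 0 0 0 0"

```text
clock: 10.47
eef_pos: [488.1, -152.0, 228.1]
tool_rot: [-3.118, -0.06, -0.406]
force: [3.1, 1.9, -1.0]
width: 21.1
```

Call:
send_rows --pt "-1 0.0005 -0.0116 0 0.08" --pt "-1 0.0005 -0.0116 0 0.08" --pt "-1 0 0 0 0"

```text
clock: 10.72
eef_pos: [497.4, -133.1, 228.1]
tool_rot: [-3.113, -0.055, -0.552]
force: [2.3, 3.5, 0.3]
width: 21.2
```

```bash
python3 st.py
```

```text
[ 497.4 -133.1  228.1] [-3.113 -0.055 -0.552] [-0.22  0.47  0.62  1.96 -0.42  0.77 -1.48] F [2.3 3.5 0.3] T [-0.55  0.28  0.72] w 21.2 r 144.0 phi -0.539 t 10.7167
```

Call:
send_rows --pt "-1 0.0005 -0.0116 0 0.08" --pt "-1 0 0 0 0"

```text
clock: 10.88
eef_pos: [502.9, -124.4, 228.1]
tool_rot: [-3.111, -0.052, -0.622]
force: [3.1, 4.3, -0.1]
width: 21.0
```

Call:
send_rows --pt "-1 0.0007 0.0145 0 -0.1" --pt "-1 0.0007 0.0145 0 -0.1" --pt "-1 0.0007 0.0145 0 -0.1" --pt "-1 0.0007 0.0145 0 -0.1" --pt "-1 0.0007 0.0145 0 -0.1" --pt "-1 0.0007 0.0145 0 -0.1" --pt "-1 0.0007 0.0145 0 -0.1" --pt "-1 0 0 0 0"

```text
clock: 11.55
eef_pos: [478.8, -226.4, 228.0]
tool_rot: [3.137, -0.076, 0.125]
force: [5.2, 3.6, -0.6]
width: 20.4
```

```bash
python3 st.py; cat > meas.py <<'E'
from h import *
def meas(p,n):
    w,u,v=world(p,np.ones((400,640),bool))
    k=(abs(w[:,0]-621)<14)&(abs(w[:,1]+207)<12)&(w[:,2]>240)&(w[:,2]<300)
    z=w[k][:,2]; print(n,"screw top p90,p97,max",np.percentile(z,[90,97,100]).round(1))
    k=(w[:,1]>-290)&(w[:,1]<-120)&(w[:,0]>530)&(w[:,0]<715)&(w[:,2]>110)&(w[:,2]<160)
    h,e=np.histogram(w[k][:,2],np.arange(110,160,2)); print(" lid hist",dict(zip(e[:-1].astype(int).tolist(),h.tolist())))
if __name__=="__main__":
    for n in("scene","side"):
        meas(dict(np.load(f"pics/{n}.npz")),n+"0"); meas(get_image(n),n)
E
python3 meas.py
```

```text
[ 478.8 -226.4  228. ] [ 3.137 -0.076  0.125] [ 0.13  0.46  0.4   1.92 -0.31  0.75 -0.73] F [ 5.2  3.6 -0.6] T [ 1.   -0.65  0.4 ] w 20.4 r 143.5 phi 0.135 t 11.55
scene0 screw top p90,p97,max [274.1 274.8 275.4]
 lid hist {110: 106, 112: 95, 114: 75, 116: 47, 118: 43, 120: 18, 122: 4, 124: 0, 126: 0, 128: 0, 130: 0, 132: 18, 134: 42, 136: 79, 138: 305, 140: 1128, 142: 920, 144: 107, 146: 89, 148: 175, 150: 53, 152: 5, 154: 7, 156: 9}
scene screw top p90,p97,max [267.7 268.4 269.3]
 lid hist {110: 92, 112: 61, 114: 32, 116: 7, 118: 0, 120: 0, 122: 0, 124: 3, 126: 20, 128: 49, 130: 88, 132: 454, 134: 1351, 136: 686, 138: 79, 140: 122, 142: 168, 144: 29, 146: 8, 148: 5, 150: 4, 152: 8, 154: 8, 156: 4}
side0 screw top p90,p97,max [274.4 275.5 276.5]
 lid hist {110: 60, 112: 7, 114: 0, 116: 0, 118: 0, 120: 0, 122: 0, 124: 0, 126: 0, 128: 0, 130: 0, 132: 0, 134: 16, 136: 46, 138: 186, 140: 1070, 142: 970, 144: 97, 146: 0, 148: 0, 150: 0, 152: 0, 154: 0, 156: 0}
side screw top p90,p97,max [268.2 268.8 269.4]
 lid hist {110: 23, 112: 1, 114: 0, 116: 0, 118: 0, 120: 0, 122: 0, 124: 0, 126: 0, 128: 18, 130: 68, 132: 331, 134: 1089, 136: 588, 138: 29, 140: 0, 142: 0, 144: 0, 146: 0, 148: 0, 150: 0, 152: 0, 154: 0, 156: 0}
```

```bash
python3 - <<'E'
from h import *
p=get_image("wrist"); cv2.imwrite("pics/w3.png",p["image"])
p=get_image("side"); cv2.imwrite("pics/s3.png",cv2.resize(p["image"][180:360,250:480],None,fx=3.4,fy=3.3))
w,u,v=world(p,np.ones((400,640),bool))
k=(w[:,2]>235)&(w[:,2]<262)&(w[:,0]>520)&(w[:,0]<590)&(abs(w[:,1]+215)<35); t=w[k]
vx,vy,x0,y0=cv2.fitLine(t[:,:2].astype(np.float32),cv2.DIST_HUBER,0,.01,.01).ravel();print(len(t),vy/vx,x0,y0)
E
```

```text
326 0.12374727 555.4639 -218.41283
```

View pics/w3.png

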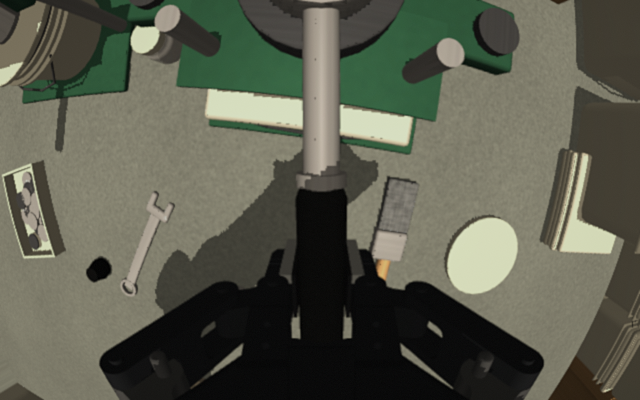

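View pics/s3.png

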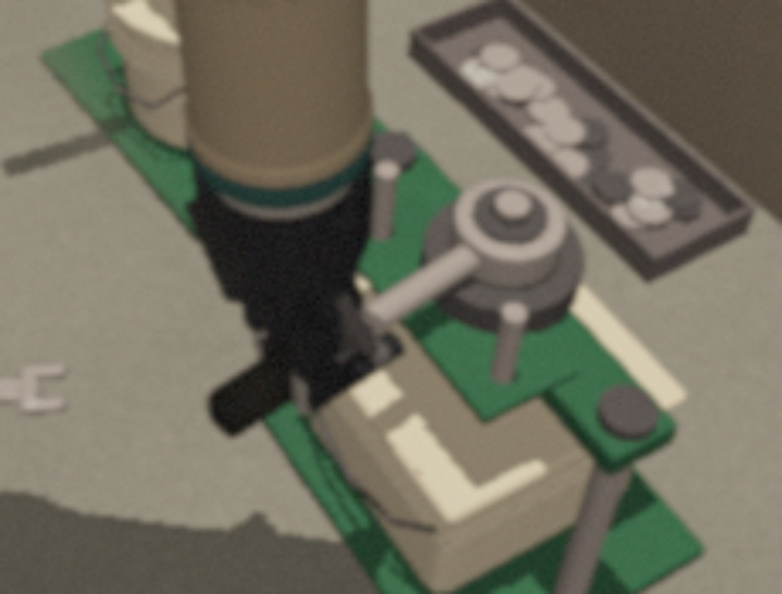

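Call:
send_rows --pt "-1 0.0007 0.0145 0 -0.1" --pt "-1 0.0007 0.0145 0 -0.1" --pt "-1 0.0007 0.0145 0 -0.1" --pt "-1 0.0007 0.0145 0 -0.1" --pt "-1 0.0007 0.0145 0 -0.1" --pt "-1 0 0 0 0" --pt "-1 0 0 0 0"

```text
clock: 12.33
eef_pos: [505.1, -292.2, 228.3]
tool_rot: [3.113, -0.087, 0.636]
force: [5.5, 3.2, 1.2]
width: 20.9
```

```bash
python3 st.py;python3 meas.py | grep screw
```

```text
[ 505.1 -292.2  228.3] [ 3.113 -0.087  0.636] [ 0.37  0.52  0.23  1.77 -0.25  0.82 -0.2 ] F [5.5 3.2 1.2] T [ 1.49  0.23 -0.3 ] w 20.9 r 143.8 phi 0.634 t 12.3333
scene0 screw top p90,p97,max [274.1 274.8 275.4]
scene screw top p90,p97,max [268.9 269.6 270.1]
side0 screw top p90,p97,max [274.4 275.5 276.5]
side screw top p90,p97,max [260.  260.1 260.1]
```

Call:
send_rows --pt "-1 0.0004 -0.01 0 0.07" --pt "-1 0.0004 -0.01 0 0.07" --pt "-1 0.0004 -0.01 0 0.07" --pt "-1 0.0004 -0.01 0 0.07" --pt "-1 0.0004 -0.01 0 0.07" --pt "-1 0.0004 -0.01 0 0.07" --pt "-1 0.0004 -0.01 0 0.07" --pt "-1 0.0004 -0.01 0 0.07" --pt "-1 0.0004 -0.01 0 0.07"

```text
clock: 13.18
eef_pos: [478.4, -213.5, 228.5]
tool_rot: [-3.118, -0.105, 0.011]
force: [5.4, 0.9, -6.2]
width: 20.8
```

```bash
python3 st.py;python3 meas.py | grep -v 0\ screw
```

```text
[ 478.4 -213.5  228.5] [-3.118 -0.105  0.011] [ 0.12  0.44  0.41  1.96 -0.36  0.73 -0.8 ] F [ 5.4  0.9 -6.2] T [-0.85 -0.74  0.79] w 20.8 r 142.8 phi 0.046 t 13.1833
 lid hist {110: 106, 112: 95, 114: 75, 116: 47, 118: 43, 120: 18, 122: 4, 124: 0, 126: 0, 128: 0, 130: 0, 132: 18, 134: 42, 136: 79, 138: 305, 140: 1128, 142: 920, 144: 107, 146: 89, 148: 175, 150: 53, 152: 5, 154: 7, 156: 9}
scene screw top p90,p97,max [266.4 267.6 268.9]
 lid hist {110: 99, 112: 56, 114: 18, 116: 3, 118: 0, 120: 0, 122: 0, 124: 7, 126: 40, 128: 73, 130: 208, 132: 998, 134: 1202, 136: 199, 138: 78, 140: 185, 142: 71, 144: 11, 146: 8, 148: 5, 150: 7, 152: 6, 154: 4, 156: 8}
 lid hist {110: 60, 112: 7, 114: 0, 116: 0, 118: 0, 120: 0, 122: 0, 124: 0, 126: 0, 128: 0, 130: 0, 132: 0, 134: 16, 136: 46, 138: 186, 140: 1070, 142: 970, 144: 97, 146: 0, 148: 0, 150: 0, 152: 0, 154: 0, 156: 0}
side screw top p90,p97,max [266.9 267.6 268.8]
 lid hist {110: 27, 112: 0, 114: 0, 116: 0, 118: 0, 120: 0, 122: 0, 124: 2, 126: 9, 128: 34, 130: 165, 132: 926, 134: 1070, 136: 148, 138: 1, 140: 0, 142: 0, 144: 0, 146: 0, 148: 0, 150: 0, 152: 0, 154: 0, 156: 0}
```

Call:
send_rows --pt "-1 0.0015 -0.01 0 0.07" --pt "-1 0.0015 -0.01 0 0.07" --pt "-1 0.0015 -0.01 0 0.07" --pt "-1 0.0015 -0.01 0 0.07" --pt "-1 0.0015 -0.01 0 0.07" --pt "-1 0.0015 -0.01 0 0.07" --pt "-1 0.0015 -0.01 0 0.07" --pt "-1 0.0015 -0.01 0 0.07"

```text
clock: 13.95
eef_pos: [493.6, -141.6, 228.8]
tool_rot: [-3.078, -0.058, -0.519]
force: [0.5, 5.2, -5.1]
width: 21.1
```

```bash
python3 st.py
```

```text
[ 493.6 -141.6  228.8] [-3.078 -0.058 -0.519] [-0.14  0.46  0.57  1.97 -0.44  0.76 -1.4 ] F [ 0.5  5.2 -5.1] T [-0.72  0.    1.54] w 21.1 r 143.2 phi -0.474 t 13.95
```

Call:
send_rows --pt "-1 0.002 -0.012 0 0.07" --pt "-1 0.002 -0.012 0 0.07" --pt "-1 0.002 -0.012 0 0.07" --pt "-1 0 0 0 0"

```text
clock: 14.28
eef_pos: [510.7, -115.0, 228.9]
tool_rot: [-3.076, -0.029, -0.718]
force: [1.3, 3.4, 3.3]
width: 20.9
```

```bash
python3 st.py;python3 meas.py | grep -v 0\ screw
```

```text
[ 510.7 -115.   228.9] [-3.076 -0.029 -0.718] [-0.24  0.49  0.64  1.93 -0.47  0.8  -1.62] F [1.3 3.4 3.3] T [-0.43 -0.29  0.63] w 20.9 r 143.7 phi -0.695 t 14.2833
 lid hist {110: 106, 112: 95, 114: 75, 116: 47, 118: 43, 120: 18, 122: 4, 124: 0, 126: 0, 128: 0, 130: 0, 132: 18, 134: 42, 136: 79, 138: 305, 140: 1128, 142: 920, 144: 107, 146: 89, 148: 175, 150: 53, 152: 5, 154: 7, 156: 9}
scene screw top p90,p97,max [264.3 264.8 264.9]
 lid hist {110: 68, 112: 22, 114: 4, 116: 0, 118: 0, 120: 4, 122: 26, 124: 43, 126: 89, 128: 448, 130: 1324, 132: 791, 134: 74, 136: 128, 138: 156, 140: 45, 142: 7, 144: 4, 146: 7, 148: 9, 150: 2, 152: 8, 154: 6, 156: 7}
 lid hist {110: 60, 112: 7, 114: 0, 116: 0, 118: 0, 120: 0, 122: 0, 124: 0, 126: 0, 128: 0, 130: 0, 132: 0, 134: 16, 136: 46, 138: 186, 140: 1070, 142: 970, 144: 97, 146: 0, 148: 0, 150: 0, 152: 0, 154: 0, 156: 0}
side screw top p90,p97,max [264.1 264.7 266.3]
 lid hist {110: 18, 112: 0, 114: 0, 116: 0, 118: 0, 120: 0, 122: 2, 124: 22, 126: 64, 128: 375, 130: 1488, 132: 793, 134: 44, 136: 0, 138: 0, 140: 0, 142: 0, 144: 0, 146: 0, 148: 0, 150: 0, 152: 0, 154: 0, 156: 0}
```

10 of 12 mm are done: the screw top went from 274.1 to 264.3 and the lid from 141.7 to about 131.3. I swing back for one more stroke.

Call:
send_rows --pt "-1 0.001 0.015 0 -0.1" --pt "-1 0.001 0.015 0 -0.1" --pt "-1 0.001 0.015 0 -0.1" --pt "-1 0.001 0.015 0 -0.1" --pt "-1 0.001 0.015 0 -0.1" --pt "-1 0.001 0.015 0 -0.1" --pt "-1 0.001 0.015 0 -0.1" --pt "-1 0.001 0.015 0 -0.1" --pt "-1 0.001 0.015 0 -0.1" --pt "-1 0.001 0.015 0 -0.1" --pt "-1 0 0 0 0"

```text
clock: 15.3
eef_pos: [488.9, -259.6, 229.0]
tool_rot: [-3.123, -0.106, 0.358]
force: [5.3, 4.8, -3.6]
width: 21.2
```

```bash
python3 st.py
```

```text
[ 488.9 -259.6  229. ] [-3.123 -0.106  0.358] [ 0.3   0.48  0.29  1.85 -0.32  0.8  -0.44] F [ 5.3  4.8 -3.6] T [ 0.13 -0.71  0.37] w 21.2 r 142.2 phi 0.379 t 15.3
```

Now the final working stroke, watching the force.

Call:
send_rows --pt "-1 0.0015 -0.011 0 0.07" --pt "-1 0.0015 -0.011 0 0.07" --pt "-1 0.0015 -0.011 0 0.07" --pt "-1 0.0015 -0.011 0 0.07" --pt "-1 0.0015 -0.011 0 0.07"

```text
clock: 15.72
eef_pos: [479.1, -212.9, 229.2]
tool_rot: [-3.094, -0.095, 0.008]
force: [3.0, 2.0, -8.1]
width: 21.1
```

Call:
send_rows --pt "-1 0.0015 -0.009 0 0.06" --pt "-1 0.0015 -0.009 0 0.06"

```text
clock: 15.88
eef_pos: [479.3, -196.7, 229.2]
tool_rot: [-3.087, -0.087, -0.106]
force: [0.9, 4.5, -6.1]
width: 20.9
```

```bash
python3 st.py;python3 meas.py | grep -v 0\ screw
```

```text
[ 479.3 -196.7  229.2] [-3.087 -0.087 -0.106] [ 0.08  0.44  0.43  1.95 -0.39  0.76 -0.92] F [ 0.9  4.5 -6.1] T [-1.48 -0.11  1.43] w 20.9 r 142.0 phi -0.073 t 15.8833
 lid hist {110: 106, 112: 95, 114: 75, 116: 47, 118: 43, 120: 18, 122: 4, 124: 0, 126: 0, 128: 0, 130: 0, 132: 18, 134: 42, 136: 79, 138: 305, 140: 1128, 142: 920, 144: 107, 146: 89, 148: 175, 150: 53, 152: 5, 154: 7, 156: 9}
scene screw top p90,p97,max [263.9 264.2 265. ]
 lid hist {110: 66, 112: 26, 114: 0, 116: 0, 118: 0, 120: 4, 122: 31, 124: 47, 126: 80, 128: 438, 130: 1379, 132: 758, 134: 73, 136: 135, 138: 155, 140: 32, 142: 4, 144: 6, 146: 7, 148: 6, 150: 8, 152: 6, 154: 2, 156: 9}
 lid hist {110: 60, 112: 7, 114: 0, 116: 0, 118: 0, 120: 0, 122: 0, 124: 0, 126: 0, 128: 0, 130: 0, 132: 0, 134: 16, 136: 46, 138: 186, 140: 1070, 142: 970, 144: 97, 146: 0, 148: 0, 150: 0, 152: 0, 154: 0, 156: 0}
side screw top p90,p97,max [263.7 264.8 265. ]
 lid hist {110: 16, 112: 1, 114: 0, 116: 0, 118: 0, 120: 0, 122: 2, 124: 14, 126: 69, 128: 413, 130: 1304, 132: 692, 134: 58, 136: 0, 138: 0, 140: 0, 142: 0, 144: 0, 146: 0, 148: 0, 150: 0, 152: 0, 154: 0, 156: 0}
```

Call:
send_rows --pt "-1 0.0015 -0.009 0 0.055" --pt "-1 0.0015 -0.009 0 0.055" --pt "-1 0.0015 -0.009 0 0.055"

```text
clock: 16.23
eef_pos: [482.3, -174.6, 228.9]
tool_rot: [-3.078, -0.07, -0.267]
force: [-1.1, 3.7, -5.9]
width: 20.7
```

Call:
send_rows --pt "-1 0.0015 -0.009 0 0.055" --pt "-1 0.0015 -0.009 0 0.055"

```text
clock: 16.4
eef_pos: [486.5, -159.4, 228.9]
tool_rot: [-3.073, -0.058, -0.371]
force: [-0.5, 2.7, -6.0]
width: 20.8
```

```bash
python3 st.py;python3 meas.py | grep -v 0\ screw
```

```text
[ 486.5 -159.4  228.9] [-3.073 -0.058 -0.371] [-0.06  0.45  0.52  1.96 -0.42  0.77 -1.23] F [-0.5  2.7 -6. ] T [-1.26  0.35  1.31] w 20.8 r 142.7 phi -0.34 t 16.4
 lid hist {110: 106, 112: 95, 114: 75, 116: 47, 118: 43, 120: 18, 122: 4, 124: 0, 126: 0, 128: 0, 130: 0, 132: 18, 134: 42, 136: 79, 138: 305, 140: 1128, 142: 920, 144: 107, 146: 89, 148: 175, 150: 53, 152: 5, 154: 7, 156: 9}
scene screw top p90,p97,max [263.3 264.  264.4]
 lid hist {110: 56, 112: 11, 114: 0, 116: 0, 118: 0, 120: 8, 122: 37, 124: 57, 126: 181, 128: 959, 130: 1291, 132: 267, 134: 59, 136: 180, 138: 98, 140: 8, 142: 9, 144: 4, 146: 5, 148: 4, 150: 7, 152: 8, 154: 7, 156: 5}
 lid hist {110: 60, 112: 7, 114: 0, 116: 0, 118: 0, 120: 0, 122: 0, 124: 0, 126: 0, 128: 0, 130: 0, 132: 0, 134: 16, 136: 46, 138: 186, 140: 1070, 142: 970, 144: 97, 146: 0, 148: 0, 150: 0, 152: 0, 154: 0, 156: 0}
side screw top p90,p97,max [263.4 264.1 265.6]
 lid hist {110: 19, 112: 0, 114: 0, 116: 0, 118: 0, 120: 0, 122: 10, 124: 44, 126: 141, 128: 977, 130: 1387, 132: 241, 134: 5, 136: 0, 138: 0, 140: 0, 142: 0, 144: 0, 146: 0, 148: 0, 150: 0, 152: 0, 154: 0, 156: 0}
```

Call:
send_rows --pt "-1 0.0015 -0.009 0 0.055" --pt "-1 0.0015 -0.009 0 0.055"

```text
clock: 16.67
eef_pos: [491.3, -146.0, 228.8]
tool_rot: [-3.071, -0.043, -0.475]
force: [-3.0, 1.8, -6.4]
width: 20.9
```

Call:
send_rows --pt "-1 0.0015 -0.009 0 0.055" --pt "-1 0.0015 -0.009 0 0.055"

```text
clock: 16.83
eef_pos: [497.4, -134.0, 228.7]
tool_rot: [-3.071, -0.028, -0.582]
force: [-6.0, -0.0, -3.1]
width: 21.2
```

Call:
send_rows --pt "-1 0.0015 -0.009 0 0.055"

```text
clock: 16.92
eef_pos: [499.9, -129.6, 228.7]
tool_rot: [-3.075, -0.021, -0.633]
force: [-10.2, -3.5, -1.5]
width: 21.2
```

```bash
python3 st.py;python3 meas.py | grep -v 0\ screw
```

```text
[ 499.9 -129.6  228.7] [-3.075 -0.021 -0.633] [-0.18  0.48  0.6   1.94 -0.45  0.81 -1.52] F [-10.2  -3.5  -1.5] T [-1.88  1.29  2.45] w 21.2 r 143.7 phi -0.569 t 16.9167
 lid hist {110: 106, 112: 95, 114: 75, 116: 47, 118: 43, 120: 18, 122: 4, 124: 0, 126: 0, 128: 0, 130: 0, 132: 18, 134: 42, 136: 79, 138: 305, 140: 1128, 142: 920, 144: 107, 146: 89, 148: 175, 150: 53, 152: 5, 154: 7, 156: 9}
scene screw top p90,p97,max [262.6 262.9 263.5]
 lid hist {110: 55, 112: 10, 114: 0, 116: 0, 118: 2, 120: 15, 122: 45, 124: 88, 126: 321, 128: 1309, 130: 937, 132: 104, 134: 89, 136: 199, 138: 45, 140: 7, 142: 5, 144: 5, 146: 9, 148: 5, 150: 6, 152: 8, 154: 5, 156: 3}
 lid hist {110: 60, 112: 7, 114: 0, 116: 0, 118: 0, 120: 0, 122: 0, 124: 0, 126: 0, 128: 0, 130: 0, 132: 0, 134: 16, 136: 46, 138: 186, 140: 1070, 142: 970, 144: 97, 146: 0, 148: 0, 150: 0, 152: 0, 154: 0, 156: 0}
side screw top p90,p97,max [262.2 262.8 263.4]
 lid hist {110: 9, 112: 0, 114: 0, 116: 0, 118: 0, 120: 2, 122: 10, 124: 67, 126: 292, 128: 1331, 130: 1011, 132: 94, 134: 0, 136: 0, 138: 0, 140: 0, 142: 0, 144: 0, 146: 0, 148: 0, 150: 0, 152: 0, 154: 0, 156: 0}
```

Call:
send_rows --pt "-1 0.001 -0.012 0 0.02" --pt "-1 0.001 -0.012 0 0.02"

```text
clock: 17.18
eef_pos: [503.5, -124.9, 228.6]
tool_rot: [-3.097, -0.012, -0.669]
force: [-18.6, -11.2, 3.6]
width: 21.4
```

```bash
python3 st.py
```

```text
[ 503.5 -124.9  228.6] [-3.097 -0.012 -0.669] [-0.21  0.5   0.62  1.92 -0.44  0.83 -1.59] F [-18.6 -11.2   3.6] T [-3.17  3.07  1.62] w 21.4 r 143.3 phi -0.61 t 17.1833
```

Call:
send_rows --pt "-1 0.0 -0.02 0 0" --pt "-1 0.0 -0.02 0 0"

```text
clock: 17.35
eef_pos: [507.3, -118.8, 228.2]
tool_rot: [-3.137, -0.003, -0.682]
force: [-29.5, -26.1, 7.4]
width: 20.4
```

```bash
python3 st.py; python3 meas.py | grep -v 0\ screw; python3 - <<'E'
from h import *
for n in("side","scene"):
    p=get_image(n); cv2.imwrite(f"pics/{n}5.png",cv2.resize(p["image"][180:360,250:480],None,fx=3.4,fy=3.3) if n=="side" else cv2.resize(p["image"][100:300,150:330],None,fx=3,fy=3))
    w,u,v=world(p,np.ones((400,640),bool))
    d=np.array([621,-207])-w[:,:2]; r=np.hypot(*d.T)
    a=np.arctan2(d[:,1],d[:,0]); k=(w[:,2]>235)&(w[:,2]<258)&(r>55)&(r<95)
    for lo in range(55,95,10):
        q=a[k&(r>=lo)&(r<lo+10)]; print(n,lo,len(q),np.percentile(q,[5,50,95]).round(2))
E
```

```text
[ 507.3 -118.8  228.2] [-3.137e+00 -3.000e-03 -6.820e-01] [-0.26  0.52  0.65  1.89 -0.41  0.86 -1.65] F [-29.5 -26.1   7.4] T [-5.37  5.03  0.8 ] w 20.4 r 143.9 phi -0.66 t 17.35
 lid hist {110: 106, 112: 95, 114: 75, 116: 47, 118: 43, 120: 18, 122: 4, 124: 0, 126: 0, 128: 0, 130: 0, 132: 18, 134: 42, 136: 79, 138: 305, 140: 1128, 142: 920, 144: 107, 146: 89, 148: 175, 150: 53, 152: 5, 154: 7, 156: 9}
scene screw top p90,p97,max [261.7 262.5 263.4]
 lid hist {110: 47, 112: 8, 114: 0, 116: 0, 118: 4, 120: 19, 122: 37, 124: 86, 126: 347, 128: 1346, 130: 895, 132: 98, 134: 107, 136: 177, 138: 38, 140: 10, 142: 8, 144: 4, 146: 4, 148: 7, 150: 7, 152: 5, 154: 6, 156: 11}
 lid hist {110: 60, 112: 7, 114: 0, 116: 0, 118: 0, 120: 0, 122: 0, 124: 0, 126: 0, 128: 0, 130: 0, 132: 0, 134: 16, 136: 46, 138: 186, 140: 1070, 142: 970, 144: 97, 146: 0, 148: 0, 150: 0, 152: 0, 154: 0, 156: 0}
side screw top p90,p97,max [262.  263.2 263.8]
 lid hist {110: 15, 112: 0, 114: 0, 116: 0, 118: 0, 120: 0, 122: 22, 124: 65, 126: 321, 128: 1420, 130: 897, 132: 80, 134: 2, 136: 0, 138: 0, 140: 0, 142: 0, 144: 0, 146: 0, 148: 0, 150: 0, 152: 0, 154: 0, 156: 0}
side 55 60 [-0.98 -0.62 -0.54]
side 65 135 [-0.94 -0.58  0.98]
side 75 59 [-0.71 -0.6   0.93]
side 85 45 [-0.7  -0.61 -0.57]
scene 55 74 [-1.03 -0.74  1.  ]
scene 65 83 [-1.09 -1.02  1.03]
scene 75 21 [-0.76 -0.74 -0.65]
scene 85 30 [-0.76 -0.72 -0.63]
```

View pics/side5.png

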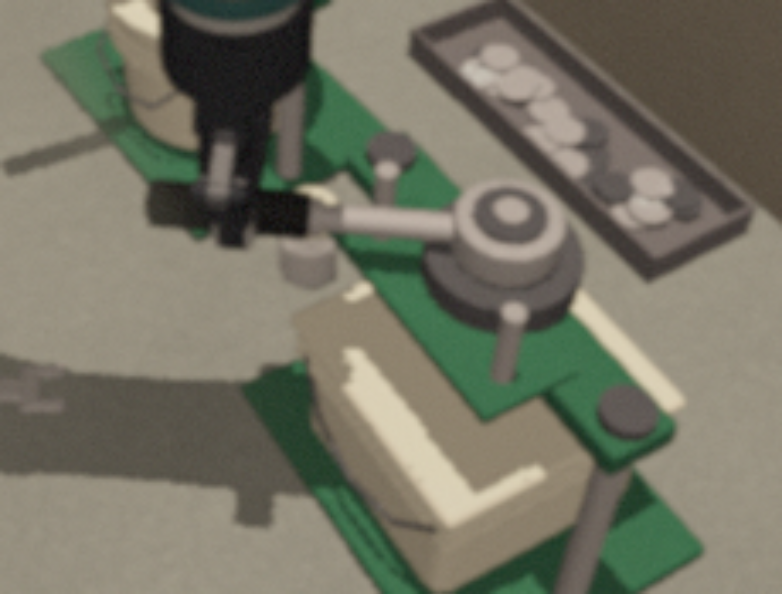

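View pics/scene5.png

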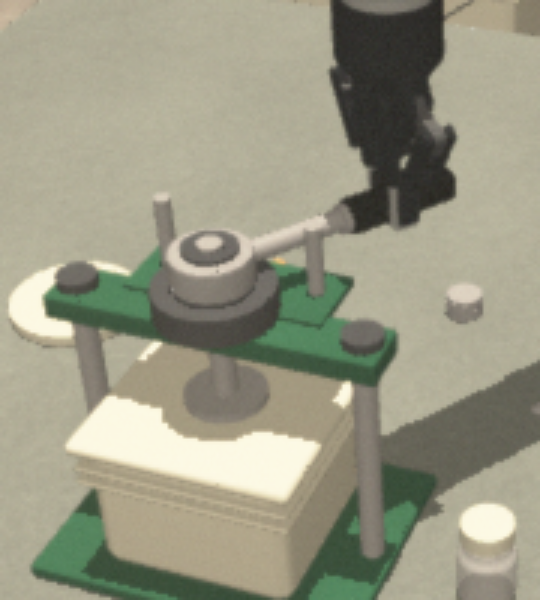

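The lid is down about 12.1 mm and the screw about 12.2 mm. The wrench refuses at −0.65 rad, short of the pin (the side view shows the handle clear of it). To confirm the hard stop, I swing back and try another stroke.

Call:
send_rows --pt "-1 0.0 0.012 0 -0.05" --pt "-1 0.001 0.015 0 -0.1" --pt "-1 0.001 0.015 0 -0.1" --pt "-1 0.001 0.015 0 -0.1" --pt "-1 0.001 0.015 0 -0.1" --pt "-1 0.001 0.015 0 -0.1" --pt "-1 0.001 0.015 0 -0.1" --pt "-1 0.001 0.015 0 -0.1" --pt "-1 0.001 0.015 0 -0.1" --pt "-1 0.001 0.015 0 -0.1" --pt "-1 0 0 0 0"

```text
clock: 18.47
eef_pos: [486.6, -259.4, 228.6]
tool_rot: [-3.121, -0.039, 0.342]
force: [2.7, 5.9, -3.6]
width: 21.2
```

Call:
send_rows --pt "-1 0.0015 -0.01 0 0.065" --pt "-1 0.0015 -0.01 0 0.065" --pt "-1 0.0015 -0.01 0 0.065"

```text
clock: 18.72
eef_pos: [479.4, -233.6, 228.7]
tool_rot: [-3.111, -0.033, 0.148]
force: [1.0, 3.6, -4.9]
width: 21.2
```

Call:
send_rows --pt "-1 0.0015 -0.01 0 0.065" --pt "-1 0.0015 -0.01 0 0.065"

```text
clock: 18.88
eef_pos: [477.1, -214.6, 228.7]
tool_rot: [-3.106, -0.026, 0.019]
force: [0.4, 3.6, -5.6]
width: 20.9
```

```bash
python3 st.py
```

```text
[ 477.1 -214.6  228.7] [-3.106 -0.026  0.019] [ 0.11  0.48  0.42  1.89 -0.31  0.83 -0.85] F [ 0.4  3.6 -5.6] T [-0.75 -0.04  1.18] w 20.9 r 144.1 phi 0.053 t 18.8833
```

Call:
send_rows --pt "-1 0.0015 -0.01 0 0.06" --pt "-1 0.0015 -0.01 0 0.06"

```text
clock: 19.05
eef_pos: [477.1, -198.1, 228.7]
tool_rot: [-3.107, -0.02, -0.099]
force: [-0.2, -6.4, -9.5]
width: 21.1
```

Call:
send_rows --pt "-1 0.0015 -0.01 0 0.06" --pt "-1 0.0015 -0.01 0 0.06"

```text
clock: 19.22
eef_pos: [478.6, -189.6, 228.9]
tool_rot: [-3.121, -0.017, -0.216]
force: [-2.6, -14.7, -12.0]
width: 21.1
```

Call:
send_rows --pt "-1 0.0015 -0.01 0 0.06"

```text
clock: 19.3
eef_pos: [479.1, -186.1, 228.9]
tool_rot: [-3.128, -0.014, -0.273]
force: [-7.5, -8.2, -4.6]
width: 21.3
```

```bash
python3 st.py; python3 meas.py | grep -v 0\ screw
```

```text
[ 479.1 -186.1  228.9] [-3.128 -0.014 -0.273] [-0.03  0.48  0.52  1.92 -0.34  0.82 -1.17] F [-7.5 -8.2 -4.6] T [-1.19  0.64  3.76] w 21.3 r 143.5 phi -0.146 t 19.3
 lid hist {110: 106, 112: 95, 114: 75, 116: 47, 118: 43, 120: 18, 122: 4, 124: 0, 126: 0, 128: 0, 130: 0, 132: 18, 134: 42, 136: 79, 138: 305, 140: 1128, 142: 920, 144: 107, 146: 89, 148: 175, 150: 53, 152: 5, 154: 7, 156: 9}
scene screw top p90,p97,max [262.1 263.  263.3]
 lid hist {110: 60, 112: 7, 114: 0, 116: 0, 118: 1, 120: 17, 122: 51, 124: 76, 126: 341, 128: 1343, 130: 910, 132: 96, 134: 109, 136: 175, 138: 43, 140: 8, 142: 5, 144: 6, 146: 6, 148: 5, 150: 8, 152: 4, 154: 10, 156: 4}
 lid hist {110: 60, 112: 7, 114: 0, 116: 0, 118: 0, 120: 0, 122: 0, 124: 0, 126: 0, 128: 0, 130: 0, 132: 0, 134: 16, 136: 46, 138: 186, 140: 1070, 142: 970, 144: 97, 146: 0, 148: 0, 150: 0, 152: 0, 154: 0, 156: 0}
side screw top p90,p97,max [262.4 263.3 264.1]
 lid hist {110: 19, 112: 1, 114: 0, 116: 0, 118: 0, 120: 3, 122: 13, 124: 65, 126: 299, 128: 1321, 130: 930, 132: 72, 134: 0, 136: 0, 138: 0, 140: 0, 142: 0, 144: 0, 146: 0, 148: 0, 150: 0, 152: 0, 154: 0, 156: 0}
```

The wrench is refused in mid-swing (−0.1 rad, about 15 N) with no further sinking, so this is the hard stop. I relax, release and back off.

Call:
send_rows --pt "-1 0 0.01 0 -0.1" --pt "-1 0 0.004 0 -0.05" --pt "-1 0 0 0 0" --pt "1 0 0 0 0" --pt "1 0 0 0 0" --pt "1 0 0 0 0" --pt "1 0 0 0 0" --pt "1 0 0 0 0" --pt "1 0 0 0 0" --pt "1 0 0 0 0"

```text
clock: 20.23
eef_pos: [474.9, -208.8, 231.2]
tool_rot: [-3.132, -0.026, -0.119]
force: [0.1, -0.2, -0.6]
width: 85.6
```

```bash
python3 st.py; python3 -c "
from h import *
cv2.imwrite('pics/w6.png',get_image('wrist')['image'])"
```

```text
[ 474.9 -208.8  231.2] [-3.132 -0.026 -0.119] [ 0.04  0.47  0.47  1.91 -0.31  0.81 -1.  ] F [ 0.1 -0.2 -0.6] T [-0.01 -0.01 -0.04] w 85.6 r 146.1 phi 0.012 t 20.2333
```

View pics/w6.png

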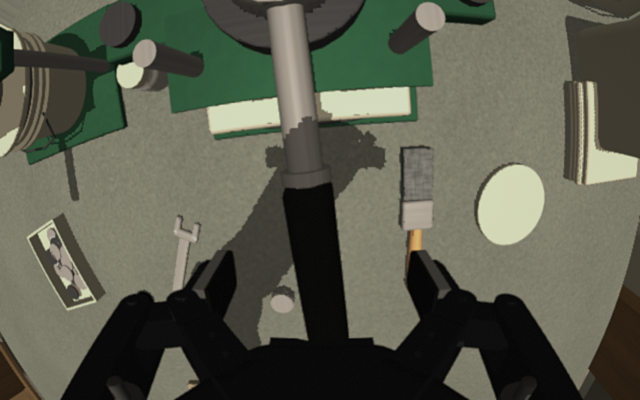

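The fingers are open, either side of the grip (grip around columns 285–345, pads at about 225 and 420). Now straight up.

Call:
send_rows --pt "1 0 0 -0.02 0" --pt "1 0 0 -0.03 0" --pt "1 0 0 -0.03 0" --pt "1 0 0 -0.03 0" --pt "1 0 0 -0.02 0" --pt "1 0 0 0 0" --pt "1 0 0 0 0" --pt "1 0 0 0 0"

```text
clock: 20.95
eef_pos: [470.4, -207.9, 365.4]
tool_rot: [-3.131, -0.021, -0.118]
force: [0.0, -0.8, -0.2]
width: 85.1
```

```bash
python3 st.py; python3 meas.py | grep -v 0\ screw;python3 - <<'E'
from h import *
cv2.imwrite('pics/sc7.png',get_image('scene')['image'])
p0=dict(np.load("pics/scene.npz"));p=get_image("scene")
for x in(p0,p):
    w,u,v=world(x,np.ones((400,640),bool)); k=(u>365)&(u<445)&(v>260)&(v<290)&(w[:,2]>120)&(w[:,2]<180); print(np.median(w[k],0).round(1))
E
```

```text
[ 470.4 -207.9  365.4] [-3.131 -0.021 -0.118] [-0.02  0.32  0.54  1.72 -0.2   1.14 -1.11] F [ 0.  -0.8 -0.2] T [ 0.03  0.02 -0.01] w 85.1 r 150.6 phi 0.006 t 20.95
 lid hist {110: 106, 112: 95, 114: 75, 116: 47, 118: 43, 120: 18, 122: 4, 124: 0, 126: 0, 128: 0, 130: 0, 132: 18, 134: 42, 136: 79, 138: 305, 140: 1128, 142: 920, 144: 107, 146: 89, 148: 175, 150: 53, 152: 5, 154: 7, 156: 9}
scene screw top p90,p97,max [262.1 262.7 263.2]
 lid hist {110: 66, 112: 7, 114: 0, 116: 0, 118: 4, 120: 12, 122: 48, 124: 68, 126: 310, 128: 1285, 130: 985, 132: 115, 134: 96, 136: 179, 138: 58, 140: 6, 142: 8, 144: 3, 146: 11, 148: 4, 150: 5, 152: 4, 154: 7, 156: 8}
 lid hist {110: 60, 112: 7, 114: 0, 116: 0, 118: 0, 120: 0, 122: 0, 124: 0, 126: 0, 128: 0, 130: 0, 132: 0, 134: 16, 136: 46, 138: 186, 140: 1070, 142: 970, 144: 97, 146: 0, 148: 0, 150: 0, 152: 0, 154: 0, 156: 0}
side screw top p90,p97,max [262.6 263.2 264. ]
 lid hist {110: 12, 112: 0, 114: 0, 116: 0, 118: 0, 120: 1, 122: 13, 124: 53, 126: 245, 128: 1196, 130: 901, 132: 100, 134: 0, 136: 0, 138: 0, 140: 0, 142: 0, 144: 0, 146: 0, 148: 0, 150: 0, 152: 0, 154: 0, 156: 0}
[669.1 174.3 142.6]
[669.1 174.3 142.4]
```

View pics/sc7.png

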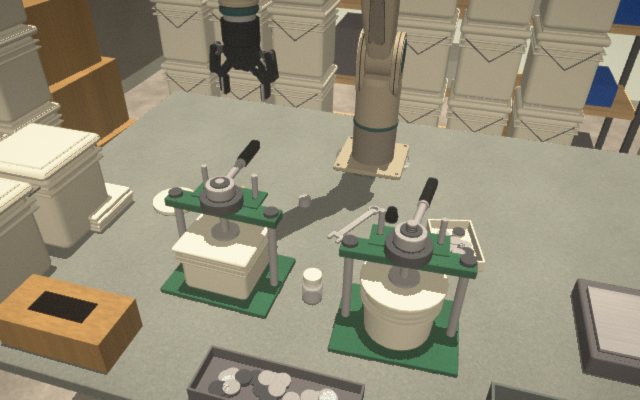

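The square lid is home (scene view, lid at about (225,240)), the wrench is free (grip at (248,152)), and the round press is unchanged.

```bash
python3 -c "
from cell import *
print(finish_job())"
```

```text
the job is handed in; nothing more can be done
None
```

I worked the ratchet wrench on the square-tub press until the screw's hard stop refused it, then let go, backed the arm clear and handed the job in. It took about 21 s of the 67 s allowed.

- **Lid:** in both camera views the square lid went down about 12 mm and the screw end about 12 mm, matching the 12 mm needed. After swinging back, a further stroke was refused near −0.1 rad, far from the stop pins, and the lid did not sink any more.
- **Release:** the gripper is fully open, about 120 mm above the wrench, with about 0 N on the tool.
- **Round press:** its lid height reads 142.6 mm before and 142.4 mm after, so it has not moved beyond measuring noise.
- **What disagreed:** strokes lost up to about 0.5 rad before working, against the stated 0.2 rad of play, so the job took five strokes rather than the three or four I had reckoned on. The tool also tilted up to about 0.1 rad while gripping. The highest wrist force I saw was about 40 N, from pushing the wrench against the hard stop.

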